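# Snap the stencil cassette into the printing jig

### The job

Set the loose black stencil cassette, picture side up, into the mouth of the pocket in the sprung wooden printing jig and let go, so that it rests on the pocket's catches. Then take the wooden tamper and with its flat foot press straight down on the middle of the cassette until it snaps fully home, its collar flat on the wood (the jig sinks on its springs as you press); use the tamper for this, not the fingers, and never press with more than 25 N, or the stencil cracks. Finally stand the tamper upright on the bench again and leave the pots, tape and tools where they are.

Things in the scene. Friction and masses are not known exactly. Their poses are not given: they have to be found in the camera images.
- cassette: Loose black plastic stencil cassette, 120 g, level on the bench. Origin: centre of its underside; z up, x along its length. Below, a plug 80 (x) by 48 (y) mm, 15 mm tall, foot bevelled 3 mm at 45 degrees; its short ends have a V lip (widest 3 mm above the underside) and a groove over it. Above, a collar 94 (x) by 60 (y) mm, 15 to 27 mm above the underside: grip this across y. Goes in either way round.
- jig: Base of the printing jig, a flat steel plate fixed to the bench, 150 (x) by 110 (y) mm; origin at the centre of its underside, z up. On four springs above it stands the platen, a dark wooden block of the same outline, 26 mm high, its top 50 mm above the bench at rest. Pressed on, the platen stays put up to about 3 N, then sinks softly, damped, about 1 mm per newton, for 18 mm at most; then it is rigid.
- pocket (a point): Centre of the mouth of the oblong pocket in the platen's top, level with that top (50 mm above the bench at rest; it sinks with the platen); axes as the jig's. The pocket is 82 (x) by 50 (y) mm, 18 mm deep. In each short end a sprung steel bar, 30 mm long along y, juts 4 mm into it, its middle 7 mm below the top, and yields sideways.
- cassette_top (a point): Middle of the cassette's flat top, 27 mm above its underside: a brown stencil face with a pale shell. Press here. Laid in the pocket, the cassette rests on the bars, underside 5 to 6 mm below the platen's top. Pressed with 9 to 17 N (it varies) it passes the bars some 4 mm further down, suddenly gives, and stops 15 mm deep, collar flat on the platen, held by the bars.
- tamper: Loose turned wooden tamper, 180 g, standing upright: round foot 46 mm across, 18 mm high, and above it a round handle 28 mm across whose top is 92 mm above the underside. Origin: centre of the flat underside, z up the handle. Grip the handle from above, pads about 60 mm above the underside, firmly (30 N or more), or it slips when pressing.
- pot_a: Bystander: open black paint pot, 84 mm across, 58 mm high; origin at the centre of its underside.
- pot_b: Bystander: open blue paint pot, 84 mm across, 58 mm high; origin at the centre of its underside.
- pot_c: Bystander: open red paint pot, 84 mm across, 58 mm high; origin at the centre of its underside.
- tape: Bystander: roll of tape lying flat, 64 mm across, 18 mm high; origin at the centre of its underside.
- brush: Bystander: paint brush, 200 mm long, lying on the bench; origin at its middle.
- spatula: Bystander: spatula, 200 mm long, lying on the bench; origin at its middle.
- dauber: Bystander: small wooden dauber 36 mm across, 50 mm high, standing beyond the jig; origin at the centre of its underside.
Not all that is in view belongs to the job. Of the things that look like the tamper, the smaller one is meant.

How it is judged:
By the outcome, as a careful person would: the job done as asked, in the order asked, and still so for the second after the job is handed in, with the robot touching nothing.
It also fails if it takes over 64 s, if anything falls off the work surface, if the arm or the gripper's body presses on something with over 40 N, if the wrist force passes 120 N, or if a joint passes its speed limit or range.

### The arm

A 6-joint arm with a two-finger parallel gripper is mounted at the origin on the work surface. World frame = base frame: x ahead of the robot, y to its left, z up, the work surface at z = 0. Lengths are in m, angles in rad, forces in N, time in s.
With the tool pointing down it reaches from about 0.325 to 0.775 m from the base axis. Payload 9.3 kg.
Tool frame: the origin (TCP) lies midway between the tips of the shut fingers; the grasp point (between the pads) lies 19 mm behind it; z points along the fingers, y is the line along which they close (so a half turn about z gives the same grasp; the last joint's range is limited). The gripper opens to 85 mm and grips with 20 to 120 N. Pads are 22 mm wide; open, the fingers measure 114 mm over their backs; the gripper's body (76 mm by 85 mm) begins 54 mm behind the grasp point. The pads swing forward as they close: fully open they stand 13 mm farther back than shut.
Start: joints at [-1.408, 0.259, 0.021, 1.334, 0, 1.418], TCP at [0.171, -0.523, 0.21] pointing down, gripper open.
Joint ranges: [-3.04, 3.04], [-0.91, 1.82], [-1.04, 1.36], [-1.92, 1.95], [-1.52, 1.45], [-3.14, 3.14]. Speed limits (rad/s): [2.22, 2.22, 2.79, 3.14, 3.14, 3.14].

### API

Orientations are given as a 3x3 rotation matrix whose columns are the frame's x, y, z axes.
In Python, from bench import env gives the robot as it stands.
- The arm moves only by the shell command python3 -m handwheel 'ROWS'. ROWS is a JSON object of lists of equal length, an entry for each row: "turn": the turn, a rotation vector about the tool's x, y, z in degrees, a list of three; "xyz": the shift along the tool's x, y, z in mm, a list of three; "hand": the closure, from 0 (fully open) to 1 (shut). In form: {"turn": [[rx, ry, rz], ...], "xyz": [[tx, ty, tz], ...], "hand": [hand, ...]}. A call has 1 to 12 rows; each row is the pose to reach, as a shift and turn from the pose commanded when the call began, along the tool's axes at that moment; what a row does not reach only later rows make up. A row lasts 1/10 s, in which the tool goes at most 50 mm and 8.59 degrees, less where a joint would pass 70% of its speed; a pose out of reach is approached as far as the arm can. A call with a gripper value outside its range is refused whole. The fingers move at their own pace and stop on an object; the grip force is fixed at half the most. Time passes only in rows, so rows that repeat a pose let the fingers close. It gives the time, the measured TCP pose, the force, the opening and the grip force at its end, in the units of the state.
- env.sense(): the state, without advancing time (a new reading comes with each control period).
- env.capture(name): name is "side" or "top"; returns (picture, depth): 480x640x3 uint8, red, green, blue; 480x640 float32, m along the optical axis (not along the pixel's ray), 0 where there is no reading.
- env.calibration(name): a dict with "mtx" (3x3 intrinsics, pixels), "R" (3x3) and "t" (3): a world point X has camera coordinates R X + t. Camera axes: x right, y down, z forward; pixel columns grow to the right and rows downward; lengths in m; the calibration is good to about 2 mm. A picture is of the moment at which its call begins. calibration takes no time and is no camera call.
- env.sign_off(): hands the job in; it is judged then, once.
Trained networks look in the newest picture that a camera, given by its name, has taken for a name from the list of things; names that differ only in an ending like _2 or _b are one class to them, and where a whole thing is asked for, a point or a joint stands for the part that bears it (a point fixed in the world has none). Each returns a list of dicts, best first, with "confidence" (0 to 1); they miss things now and then, are a little off and sometimes report something else, mostly with a low value. They report only what shows in the picture. A call takes as long as a camera call. They do not tell look-alikes from the thing itself.
- env.look_for(camera, label): "location" ([x, y, z] in m, in world coordinates, good to about 4 mm: the middle of the surface that is visible of it).
- env.regions_of(camera, label): "mask" (480x640 bool, what is visible of it).
- env.landmark_of(camera, label): "location" ([x, y, z] in m, in world coordinates, good to about 4 mm: a listed point, or the origin of a listed thing).
The state is a dict: "time_s": time; "joint_positions": joint angles; "joint_velocities": joint speeds; "tau": joint torques, N m; "position": TCP position; "orientation": TCP orientation; "ft_force": force on the tool from outside, world axes, zero at the start; "wrist_torque": the same for the moment, N m; "opening": opening from 0.0 (shut) to 1.0 (fully open); "gripper_force": force on a finger pad.
Only numpy, scipy, OpenCV 4.12 (cv2) and the standard library are available. Lean on these libraries where they do the work, as an engineer would, in place of code of your own. Each camera call takes 0.05 s, during which the arm holds its last target. There are 200 camera calls.

## Working session

There is one attempt and no reset: what is moved stays moved. The work goes in short steps, Python scripts to look and compute and a shell command to move; the robot and the scene stay as the last step left them, time stands still between calls to the robot, and variables do not carry over. Pictures are saved under pics/ and viewed, at most 12 in all, crops included, and the job is handed in when it is done.

```bash
mkdir -p pics; ls
cat > h.py <<'E'
import numpy as np, cv2
from bench import env
def cap(n,f=None):
    p,d=env.capture(n)
    if f: cv2.imwrite('pics/'+f,p[:,:,::-1])
    return p,d
def w2p(n,X):
    c=env.calibration(n); q=np.array(c['R'])@np.array(X)+np.array(c['t']); q=np.array(c['mtx'])@q; return (q[:2]/q[2]).round(0)
def cloud(n,d):
    c=env.calibration(n); K=np.array(c['mtx']); v,u=np.mgrid[:480,:640]
    P=np.stack([(u-K[0,2])/K[0,0]*d,(v-K[1,2])/K[1,1]*d,d],-1)
    W=(P-np.array(c['t']))@np.array(c['R']); W[d==0]=np.nan
    return W
E
python3 - <<'E'
from h import *
for n in ['top','side']:
    cap(n,n+'1.png')
    for l in ['cassette','jig','pocket','cassette_top','tamper','dauber']:
        for f in (env.landmark_of,):
            for r in f(n,l)[:3]: print(n,l,np.round(r['location'],3),round(r['confidence'],2),w2p(n,r['location']))
s=env.sense();print(s['time_s'],s['position'],np.round(s['orientation'],3).tolist(),s['opening'])
E
```

```text
pics
top cassette [ 0.458 -0.275  0.001] 0.72 [430. 293.]
top cassette [ 0.455 -0.276  0.028] 0.55 [432. 293.]
top jig [ 0.49  0.04 -0.  ] 0.92 [321. 280.]
top jig [0.487 0.042 0.052] 0.3 [320. 279.]
top pocket [0.492 0.04  0.052] 0.91 [321. 277.]
top cassette_top [ 0.451 -0.271  0.028] 0.81 [430. 294.]
top tamper [ 0.601  0.185 -0.001] 0.56 [273. 241.]
top tamper [ 0.502  0.22  -0.002] 0.54 [260. 275.]
top tamper [ 0.621 -0.161  0.001] 0.42 [390. 237.]
top dauber [ 0.624 -0.159  0.002] 0.67 [390. 236.]
side cassette [ 0.455 -0.272  0.003] 0.77 [412. 230.]
side jig [0.491 0.038 0.001] 0.89 [327. 278.]
side pocket [0.487 0.038 0.054] 0.95 [329. 264.]
side cassette_top [ 0.454 -0.272  0.026] 0.76 [413. 224.]
side tamper [0.502 0.22  0.001] 0.87 [272. 312.]
side tamper [ 0.597  0.186 -0.001] 0.64 [257. 285.]
side dauber [ 0.622 -0.164 -0.001] 0.68 [343. 220.]
side dauber [ 0.458 -0.27   0.032] 0.32 [412. 222.]
0.7 [ 0.1708167  -0.52279426  0.21039275] [[0.951, 0.311, 0.0], [0.311, -0.951, -0.0], [0.0, 0.0, -1.0]] 1.0003445395127237
```

View pics/top1.png

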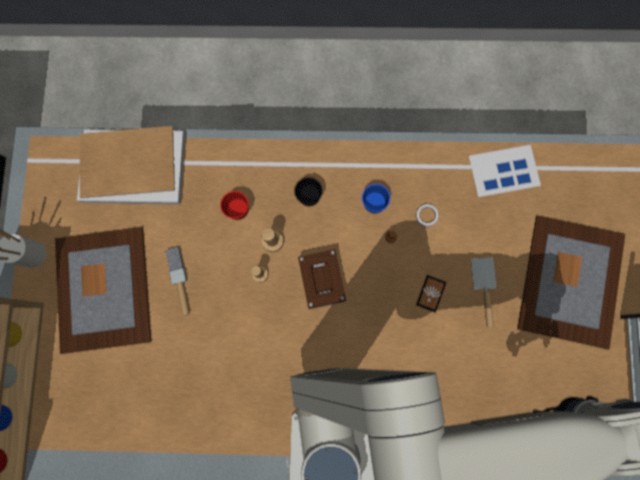

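View pics/side1.png

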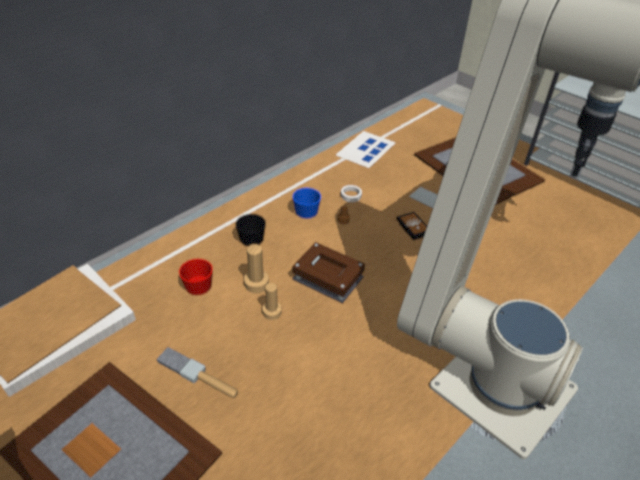

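The top view shows two tamper-like things, small at (260,272) and large at (272,239), plus the dauber at (391,237). The small one at (260,272) is the tamper. The only cassette is at (431,293) and the jig is at (322,279). Next I measure poses and take one close crop.

Run:
```python
from h import *
import itertools
crops=[]
for n in ['top','side']:
    p,d=cap(n); W=cloud(n,d)
    def fit(name,m):
        pts=W[m][:,:2].astype(np.float32); r=cv2.minAreaRect(pts*1000); print(n,name,np.array(r[0]).round(1),np.array(r[1]).round(1),round(r[2],1),'med z',np.nanmedian(W[m][:,2]).round(4),'mean',pts.mean(0).round(4),m.sum())
    def near(x,y,r,z0,z1): return (np.hypot(W[...,0]-x,W[...,1]-y)<r)&(W[...,2]>z0)&(W[...,2]<z1)
    fit('jigtop',near(.49,.04,.11,.042,.06))
    fit('casstop',near(.456,-.272,.075,.018,.034))
    fit('bench',near(.40,.15,.04,-.02,.02))
    for x,y in((.502,.22),(.599,.186)):
        m=near(x,y,.04,.03,.3); fit('tamper',m); print(np.nanmax(W[m][:,2])); fit('foot',near(x,y,.04,.01,.026))
        t=np.nanmax(W[m][:,2]); fit('tip',near(x,y,.04,t-.008,t+.01))
    for l in ['cassette','jig','tamper']:
        for r in env.regions_of(n,l)[:2]:
            m=r['mask']; z=np.nanmedian(W[m][:,2]); fit(l+' reg %.2f'%r['confidence'],m&(abs(W[...,2]-z)<.01))
    for c in ([w2p(n,[.456,-.272,.02]),w2p(n,[.49,.04,.05]),w2p(n,[.53,.21,.04])]):
        u,v=c.astype(int); crops.append(cv2.resize(p[v-32:v+32,u-32:u+32],(260,260),interpolation=2))
im=np.vstack([np.hstack(crops[:3]),np.hstack(crops[3:])]); cv2.imwrite('pics/crop1.png',im[:,:,::-1])
```

```text
top jigtop [490.9  37.5] [151.4 109.8] 13.0 med z 0.0495 mean [0.4899 0.0375] 1550
top casstop [ 456.8 -274.8] [60.7 94.9] 69.5 med z 0.0269 mean [ 0.456  -0.2744] 688
top bench [400.  149.9] [75.4 79. ] 1.1 med z -0.0 mean [0.3998 0.1499] 598
top tamper [502.9 218.4] [26.4 26.2] 61.1 med z 0.0892 mean [0.5012 0.2162] 113
0.10109796346690486
top foot [506.1 213.3] [41.3 52.8] 46.9 med z 0.0175 mean [0.4996 0.213 ] 98
top tip [504.2 216.2] [20.  18.9] 18.3 med z 0.0953 mean [0.5037 0.2186] 19
top tamper [598.9 185.3] [38.1 47.1] 46.3 med z 0.1204 mean [0.5964 0.1821] 238
0.13072023214049974
top foot [597.2 182.3] [51.3 60.7] 34.2 med z 0.0216 mean [0.592  0.1784] 127
top tip [601.5 184.5] [34.3 32.6] 6.8 med z 0.1253 mean [0.6003 0.1845] 73
top cassette reg 0.73 [ 457.  -274.9] [60.7 94.4] 69.5 med z 0.0269 mean [ 0.4563 -0.2743] 697
top cassette reg 0.48 [478. 454.] [200.6  44.7] 16.5 med z 0.0171 mean [0.494  0.4564] 725
top jig reg 0.61 [490.9  37.5] [151.3 109.5] 13.0 med z 0.0492 mean [0.4896 0.0371] 1572
top tamper reg 0.86 [590.  181.1] [13.2 34.5] 22.0 med z 0.0697 mean [0.589
[... 628 characters left out ...]
8.4] [37.5 39.1] 6.7 med z 0.0916 mean [0.5907 0.1936] 528
0.12927682221322176
side foot [594.9 190.1] [60.8 55.3] 51.3 med z 0.0222 mean [0.5884 0.1964] 223
side tip [599.1 186.7] [34.8 34.7] 2.7 med z 0.1238 mean [0.5974 0.1883] 104
side cassette reg 0.96 [ 454.1 -271.7] [ 62.9 100.3] 68.6 med z 0.0265 mean [ 0.4532 -0.2668] 494
side cassette reg 0.64 [ 519.3 -428.1] [71.8 90.9] 88.1 med z 0.0024 mean [ 0.5236 -0.425 ] 321
side jig reg 0.66 [488.5  39.8] [152.8 117.1] 13.5 med z 0.0488 mean [0.4837 0.0441] 1777
side tamper reg 0.70 [494.1 224.5] [27.7 13.7] 64.8 med z 0.0374 mean [0.4936 0.2263] 64
side tamper reg 0.40 [ 615.  -155.1] [33.9 32.4] 50.1 med z 0.0216 mean [ 0.6134 -0.1532] 82
```

View pics/crop1.png

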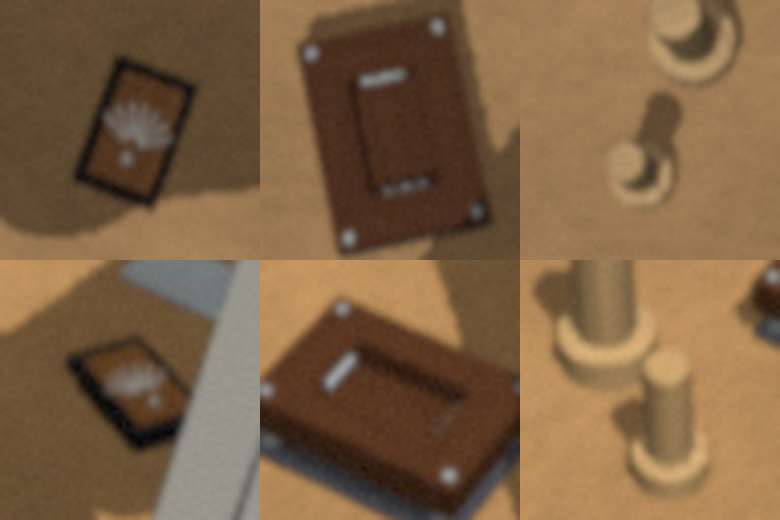

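The crop confirms the choices: the cassette is picture side up, the jig pocket is empty, and the smaller tamper (about 92 mm tall, standing) is the target. Next I compute the approach above the cassette.

```bash
cat >> h.py <<'E'
def go(x,y,z,ya):
    """tool-frame mm shift and deg turn to TCP x,y,z with tool y at angle ya (mod 180)"""
    s=env.sense(); R=np.array(s['orientation']); p=np.array(s['position'])
    a=np.radians(ya); yy=np.array([np.cos(a),np.sin(a),0])
    if yy@R[:,1]<0: yy=-yy
    T=np.stack([np.cross(yy,[0,0,-1.]),yy,[0,0,-1.]],1)
    from scipy.spatial.transform import Rotation as Ro
    print('go',(R.T@(np.array([x,y,z])-p)*1000).round(1),'turn',Ro.from_matrix(R.T@T).as_rotvec(degrees=True).round(2),'| at',p.round(4),'F',np.round(s['ft_force'],1),'t',s['time_s'],'open',round(s['opening'],3))
E
python3 -c "
from h import *
go(.4555,-.2735,.13,69.5)"
```

```text
go [ 348.  -148.6   80.4] turn [-0.   -0.   38.59] | at [ 0.1708 -0.5228  0.2104] F [-0.2 -0.5  0.5] t 1.1 open 1.004
```

```bash
python3 -m handwheel '{"turn":[[0,0,5],[0,0,10],[0,0,16],[0,0,22],[0,0,28],[0,0,34],[0,0,38.6],[0,0,38.6],[0,0,38.6],[0,0,38.6],[0,0,38.6],[0,0,38.6]],"xyz":[[30,-13,0],[65,-28,0],[105,-45,10],[145,-62,20],[185,-79,35],[225,-96,50],[265,-113,60],[300,-128,70],[330,-141,78],[348,-148.6,80.4],[348,-148.6,80.4],[348,-148.6,80.4]],"hand":[0,0,0,0,0,0,0,0,0,0,0,0]}'
python3 - <<'E'
from h import *
go(.4555,-.2735,.002,69.5)
p,_=cap('side','side2.png'); p2,_=cap('top')
u,v=w2p('side',[.4555,-.2735,.06]).astype(int); a=p[v-60:v+60,u-60:u+60]
u,v=w2p('top',[.4555,-.2735,.06]).astype(int); b=p2[v-60:v+60,u-60:u+60]
cv2.imwrite('pics/c2.png',cv2.resize(np.hstack([a,b]),(800,400),interpolation=2)[:,:,::-1])
E
```

```text
time_s: 2.3
position: [0.4555, -0.2734, 0.1299]
orientation: [[0.937, -0.349, -0.0], [-0.349, -0.937, -0.0], [-0.0, 0.0, -1.0]]
ft_force: [-0.6, 0.0, -0.0]
opening: 0.999
gripper_force: 0.0
go [1.000e-01 1.000e-01 1.279e+02] turn [0.01 0.02 0.06] | at [ 0.4555 -0.2734  0.1299] F [-0.6  0.  -0. ] t 2.3 open 0.999
```

View pics/c2.png

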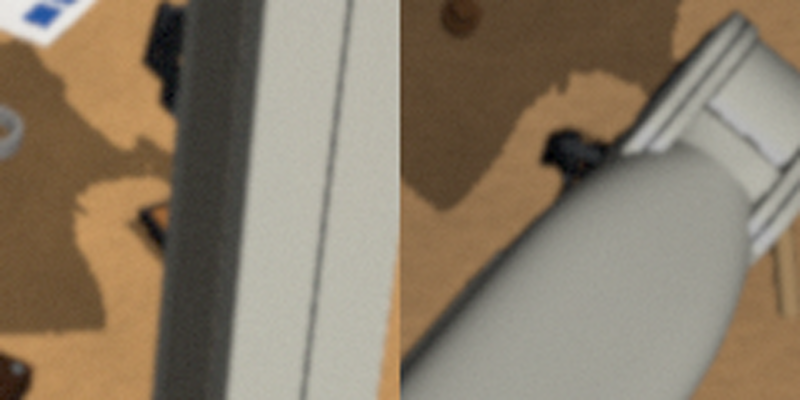

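The arm hides the cassette from both cameras: only a corner shows in the left half at (150,220) and the gripper at (575,150) in the right half. I have enough margin, about 12 mm each side, so I descend and grip.

```bash
python3 -m handwheel '{"turn":[[0,0,0],[0,0,0],[0,0,0],[0,0,0],[0,0,0],[0,0,0],[0,0,0],[0,0,0],[0,0,0],[0,0,0],[0,0,0],[0,0,0]],"xyz":[[0,0,30],[0,0,65],[0,0,95],[0,0,115],[0,0,124],[0,0,128],[0,0,128],[0,0,128],[0,0,128],[0,0,128],[0,0,128],[0,0,128]],"hand":[0,0,0,0,0,0,0,0.5,0.5,0.7,0.7,0.7]}'
```

```text
time_s: 3.6
position: [0.4584, -0.2754, 0.0059]
orientation: [[0.937, -0.35, 0.007], [-0.35, -0.937, -0.005], [0.008, 0.002, -1.0]]
ft_force: [0.7, 1.6, 29.4]
opening: 0.304
gripper_force: 14.4
```

```bash
python3 -m handwheel '{"turn":[[0,0,0],[0,0,0],[0,0,0],[0,0,0],[0,0,0],[0,0,0],[0,0,0],[0,0,0],[0,0,0],[0,0,0]],"xyz":[[0,0,0],[0,0,0],[0,0,0],[0,0,0],[0,0,-8],[0,0,-25],[0,0,-55],[0,0,-90],[0,0,-110],[0,0,-118]],"hand":[0.8,0.8,0.8,0.8,0.8,0.8,0.8,0.8,0.8,0.8]}'; python3 -c "
from h import *
go(.4901,.0378,.12,103.2)"
```

```text
time_s: 4.6
position: [0.4562, -0.274, 0.1225]
orientation: [[0.937, -0.35, 0.003], [-0.35, -0.937, -0.002], [0.004, 0.001, -1.0]]
ft_force: [-0.4, -0.0, -1.0]
opening: 0.205
gripper_force: 0.0
go [ -77.5 -303.9    1.8] turn [  0.13  -0.17 -33.69] | at [ 0.4562 -0.274   0.1225] F [-0.4 -0.  -1. ] t 4.6 open 0.205
```

Run:
```python
from h import *
p,_=cap('side'); p2,_=cap('top')
u,v=w2p('side',[.4555,-.2735,.06]).astype(int); a=p[v-60:v+60,u-60:u+60]
u,v=w2p('top',[.4555,-.2735,.06]).astype(int); b=p2[v-60:v+60,u-60:u+60]
cv2.imwrite('pics/c3.png',cv2.resize(np.hstack([a,b]),(800,400),interpolation=2)[:,:,::-1])
for n in ['top','side']:
  for r in env.landmark_of(n,'cassette')[:2]: print(n,r)
```

```text
side {'location': [0.4552, -0.2711, 0.0035], 'confidence': 0.43}
```

View pics/c3.png

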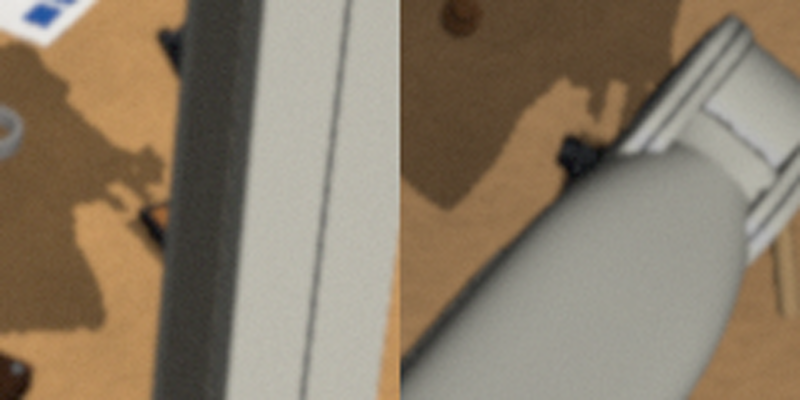

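The cassette still sits at the same spot and the fingers closed over nothing. They probably rode over the top because closing began before the arm had settled. I retry stepwise, checking before closing.

```bash
python3 -m handwheel '{"turn":[[0,0,0],[0,0,0],[0,0,0],[0,0,0],[0,0,0],[0,0,0],[0,0,0],[0,0,0],[0,0,0],[0,0,0],[0,0,0]],"xyz":[[0,0,0],[0,0,0],[0,0,0],[0,0,0],[0,0,30],[0,0,65],[0,0,95],[0,0,115],[0,0,118],[0,0,118],[0,0,118]],"hand":[0,0,0,0,0,0,0,0,0,0,0]}'
```

```text
time_s: 5.9
position: [0.4561, -0.274, 0.0031]
orientation: [[0.937, -0.35, 0.001], [-0.35, -0.937, -0.001], [0.002, 0.001, -1.0]]
ft_force: [0.2, 0.7, -0.2]
opening: 1.002
gripper_force: 0.0
```

```bash
python3 -m handwheel '{"turn":[[0,0,0],[0,0,0],[0,0,0],[0,0,0],[0,0,0],[0,0,0],[0,0,0]],"xyz":[[0,0,4],[0,0,7],[0,0,7],[0,0,7],[0,0,7],[0,0,7],[0,0,7]],"hand":[0,0,0,0.2,0.3,0.35,0.4]}'
```

```text
time_s: 6.6
position: [0.4556, -0.2736, -0.0043]
orientation: [[0.937, -0.35, 0.001], [-0.35, -0.937, -0.001], [0.001, 0.0, -1.0]]
ft_force: [-2.7, 1.7, 7.4]
opening: 0.677
gripper_force: 63.3
```

```bash
python3 -m handwheel '{"turn":[[0,0,0],[0,0,0],[0,0,0],[0,0,0],[0,0,0],[0,0,0],[0,0,0],[0,0,0],[0,0,0],[0,0,0]],"xyz":[[0,0,0],[0,0,-5],[0,0,-15],[0,0,-35],[0,0,-60],[0,0,-85],[0,0,-110],[0,0,-125],[0,0,-125],[0,0,-125]],"hand":[0.45,0.45,0.45,0.45,0.45,0.45,0.45,0.45,0.45,0.45]}'; python3 -c "
from h import *
go(.4901,.0378,.12,103.2)"
```

```text
time_s: 7.6
position: [0.4554, -0.2734, 0.1199]
orientation: [[0.937, -0.35, 0.0], [-0.35, -0.937, -0.0], [0.0, 0.0, -1.0]]
ft_force: [-0.1, -0.1, -1.8]
opening: 0.676
gripper_force: 64.7
go [-7.650e+01 -3.037e+02 -1.000e-01] turn [ 1.000e-02 -1.000e-02 -3.371e+01] | at [ 0.4554 -0.2734  0.1199] F [-0.1 -0.1 -1.8] t 7.6 open 0.676
```

```bash
python3 -m handwheel '{"turn":[[0,0,-3],[0,0,-8],[0,0,-13],[0,0,-18],[0,0,-23],[0,0,-28],[0,0,-33.7],[0,0,-33.7],[0,0,-33.7],[0,0,-33.7],[0,0,-33.7]],"xyz":[[-5,-20,0],[-14,-55,0],[-24,-95,0],[-34,-135,0],[-44,-175,0],[-54,-215,0],[-64,-250,0],[-72,-280,0],[-75.5,-298,0],[-76.5,-303.7,0],[-76.5,-303.7,0]],"hand":[0.45,0.45,0.45,0.45,0.45,0.45,0.45,0.45,0.45,0.45,0.45]}'
python3 - <<'E'
from h import *
go(.4901,.0378,.06,103.2)
p,d=cap('side'); p2,d2=cap('top')
cs=[]
for n,q in(('side',p),('top',p2)):
    u,v=w2p(n,[.49,.04,.09]).astype(int); cs.append(q[v-50:v+50,u-50:u+50])
cv2.imwrite('pics/c4.png',cv2.resize(np.hstack(cs),(800,400),interpolation=2)[:,:,::-1])
for n in ['top','side']:
  for l in ['cassette','cassette_top','pocket']:
    for r in env.landmark_of(n,l)[:2]: print(n,l,np.round(r['location'],4),r['confidence'])
E
```

```text
time_s: 8.7
position: [0.4898, 0.0382, 0.1191]
orientation: [[0.973, 0.23, -0.002], [0.23, -0.973, 0.0], [-0.002, -0.0, -1.0]]
ft_force: [-0.1, -0.6, -1.4]
opening: 0.676
gripper_force: 64.7
go [ 0.3  0.5 59.1] turn [-0.02  0.09  0.07] | at [0.4898 0.0382 0.1191] F [-0.1 -0.6 -1.4] t 8.7 open 0.676
top pocket [0.4919 0.0413 0.0503] 0.57
side cassette [0.4886 0.0408 0.1248] 0.66
side cassette_top [0.4887 0.0355 0.1511] 0.64
side pocket [0.4882 0.0375 0.0529] 0.55
```

View pics/c4.png

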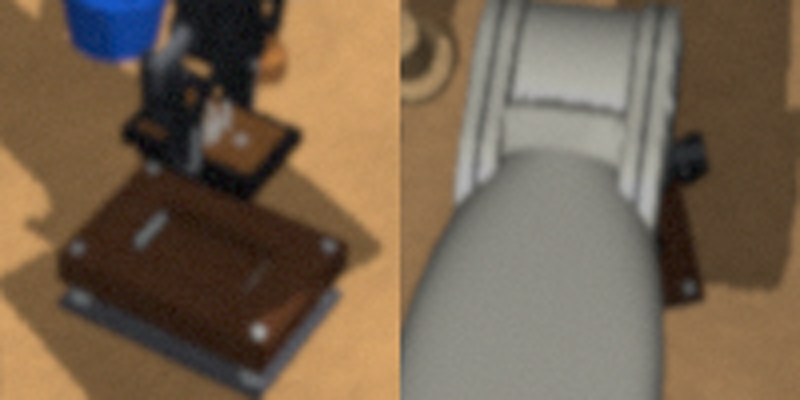

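The side view (left half) shows the cassette held level at (220,140), over the jig at (200,250). I compare the two in the jig's own axes from the side depth.

Run:
```python
from h import *
a=np.radians(13.2); R=np.array([[np.cos(a),-np.sin(a)],[np.sin(a),np.cos(a)]])
p,d=cap('side'); W=cloud('side',d); 
def ext(name,z0,z1,rad):
    m=(np.hypot(W[...,0]-.49,W[...,1]-.038)<rad)&(W[...,2]>z0)&(W[...,2]<z1)
    q=(W[m][:,:2]-[.49,.038])@R*1000
    print(name,m.sum(),np.percentile(q,[1,50,99],axis=0).round(1).tolist(), 'minmax',q.min(0).round(1),q.max(0).round(1))
    return m,q
ext('plat',.044,.056,.11)
m,q=ext('cass',.148,.156,.07)
# edge ends per y band
for z in((.125,.155),(.148,.156)):
  m,q=ext('c',z[0],z[1],.07)
  for y in range(-30,30,8):
    s=q[(q[:,1]>y)&(q[:,1]<y+8)]; print(y,len(s),s[:,0].min().round(1) if len(s) else '',s[:,0].max().round(1) if len(s) else '')
```

```text
plat 1508 [[-76.4, -51.7], [-6.2, 9.4], [73.0, 58.3]] minmax [-77.5 -55. ] [75.4 59.6]
cass 441 [[-47.9, -31.5], [-16.7, 0.9], [43.8, 37.5]] minmax [-49.4 -35.3] [46.4 41.1]
c 608 [[-48.8, -31.4], [-17.4, 9.9], [44.7, 35.4]] minmax [-49.5 -35.3] [47.4 41.1]
-30 59 -48.6 26.4
-22 66 -49.0 27.4
-14 55 -48.7 7.3
-6 55 -49.5 5.1
2 54 -49.3 47.4
10 50 -48.9 46.4
18 123 -48.8 46.6
26 121 -49.2 44.8
c 441 [[-47.9, -31.5], [-16.7, 0.9], [43.8, 37.5]] minmax [-49.4 -35.3] [46.4 41.1]
-30 58 -47.8 26.4
-22 61 -48.8 27.4
-14 47 -46.6 7.3
-6 47 -49.4 5.1
2 43 -49.3 44.1
10 48 -48.9 46.4
18 64 -47.4 46.3
26 49 -46.6 44.8
```

The cassette and platen centres agree in x within 0.5 mm, so I lower it.

```bash
python3 -m handwheel '{"turn":[[0,0,0],[0,0,0],[0,0,0],[0,0,0],[0,0,0],[0,0,0],[0,0,0],[0,0,0]],"xyz":[[0,0,20],[0,0,45],[0,0,62],[0,0,70],[0,0,72],[0,0,74],[0,0,75.5],[0,0,75.5]],"hand":[0.45,0.45,0.45,0.45,0.45,0.45,0.45,0.45]}'
```

```text
time_s: 9.95
position: [0.4905, 0.0377, 0.0449]
orientation: [[0.974, 0.228, 0.001], [0.228, -0.974, -0.0], [0.001, 0.0, -1.0]]
ft_force: [-1.0, 0.6, -1.1]
opening: 0.676
gripper_force: 64.7
```

```bash
python3 -m handwheel '{"turn":[[0,0,0],[0,0,0],[0,0,0],[0,0,0]],"xyz":[[0,0,1],[0,0,2],[0,0,3],[0,0,3]],"hand":[0.45,0.45,0.45,0.45]}'
```

```text
time_s: 10.35
position: [0.4904, 0.0379, 0.0417]
orientation: [[0.974, 0.228, 0.001], [0.228, -0.974, 0.0], [0.001, -0.0, -1.0]]
ft_force: [0.2, 0.7, 2.0]
opening: 0.673
gripper_force: 65.1
```

```bash
python3 -m handwheel '{"turn":[[0,0,0],[0,0,0],[0,0,0]],"xyz":[[0,0,0.8],[0,0,1.5],[0,0,1.5]],"hand":[0.45,0.45,0.45]}'
python3 - <<'E'
from h import *
p,d=cap('side'); W=cloud('side',d)
u,v=w2p('side',[.49,.04,.06]).astype(int)
cv2.imwrite('pics/c5.png',cv2.resize(p[v-40:v+40,u-50:u+50],(750,600),interpolation=2)[:,:,::-1])
E
```

```text
time_s: 10.65
position: [0.4904, 0.0379, 0.0401]
orientation: [[0.974, 0.228, 0.0], [0.228, -0.974, 0.0], [0.001, -0.0, -1.0]]
ft_force: [0.5, 2.5, 3.4]
opening: 0.677
gripper_force: 65.3
```

View pics/c5.png

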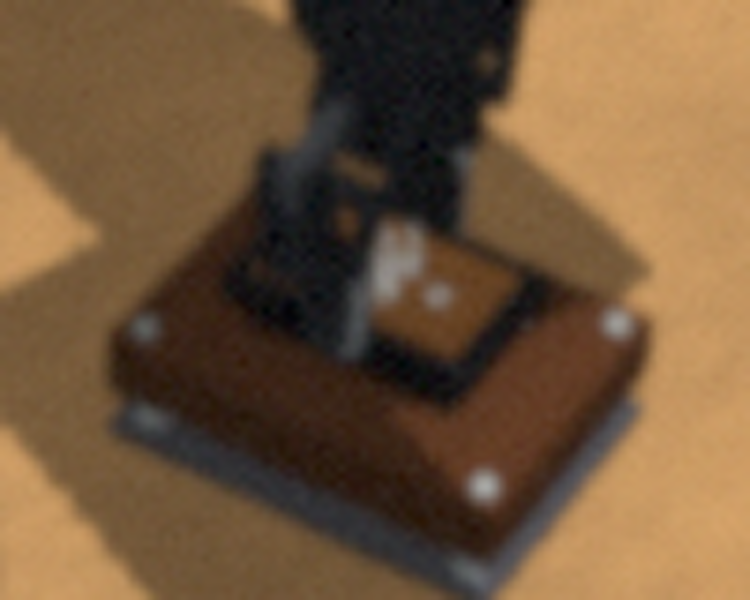

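The picture shows the cassette seated centrally in the pocket mouth, collar around (390,300), with a firm upward force. I release and retreat towards the tamper.

```bash
python3 -m handwheel '{"turn":[[0,0,0],[0,0,0],[0,0,0],[0,0,0],[0,0,0],[0,0,0],[0,0,0],[0,0,0],[0,0,0],[0,0,0]],"xyz":[[0,0,0],[0,0,0],[0,0,0],[0,0,-5],[0,0,-20],[0,0,-50],[0,0,-90],[0,0,-125],[0,0,-140],[0,0,-140]],"hand":[0.3,0.1,0,0,0,0,0,0,0,0]}'; python3 -c "
from h import *
go(.502,.2192,.18,103.2)"
```

```text
time_s: 11.7
position: [0.4913, 0.0376, 0.1825]
orientation: [[0.974, 0.228, 0.004], [0.228, -0.974, -0.001], [0.004, 0.002, -1.0]]
ft_force: [0.8, 0.1, -0.0]
opening: 0.996
gripper_force: 0.0
go [  51.9 -174.3    2.4] turn [ 0.09 -0.24 -0.01] | at [0.4913 0.0376 0.1825] F [ 0.8  0.1 -0. ] t 11.7 open 0.996
```

```bash
python3 -m handwheel '{"turn":[[0,0,0],[0,0,0],[0,0,0],[0,0,0],[0,0,0],[0,0,0],[0,0,0],[0,0,0]],"xyz":[[5,-17,0],[15,-50,0],[27,-90,0],[39,-130,0],[48,-160,0],[52,-174,2],[52,-174,2],[52,-174,2]],"hand":[0,0,0,0,0,0,0,0]}'
python3 - <<'E'
from h import *
a=np.radians(13.2); R=np.array([[np.cos(a),-np.sin(a)],[np.sin(a),np.cos(a)]])
for n in ['top','side']:
  p,d=cap(n); W=cloud(n,d)
  m=(np.hypot(W[...,0]-.49,W[...,1]-.038)<.065)&(W[...,2]>.06)&(W[...,2]<.09)
  r=cv2.minAreaRect(W[m][:,:2].astype(np.float32)*1000); z=W[m]
  A=np.c_[z[:,:2]-[.49,.038],np.ones(len(z))]; c=np.linalg.lstsq(A,z[:,2],rcond=None)[0]
  print(n,m.sum(),r,'z',np.median(z[:,2]).round(4),'tilt deg',np.degrees(c[:2]@R).round(1),'z0',c[2].round(4))
  m=(np.hypot(W[...,0]-.49,W[...,1]-.038)<.11)&(W[...,2]>.04)&(W[...,2]<.056)
  print('plat z',np.median(W[m][:,2]).round(4), cv2.minAreaRect(W[m][:,:2].astype(np.float32)*1000))
  m=(np.hypot(W[...,0]-.502,W[...,1]-.22)<.03)&(W[...,2]>.03)&(W[...,2]<.097)
  if m.sum(): print('tamper',m.sum(),cv2.minAreaRect(W[m][:,:2].astype(np.float32)*1000))
  u,v=w2p(n,[.49,.1,.06]).astype(int); globals()[n]=cv2.resize(p[v-50:v+50,u-50:u+50],(400,400),interpolation=2)
cv2.imwrite('pics/c6.png',np.hstack([side,top])[:,:,::-1])
go(.502,.2192,.041,103.2)
E
```

```text
time_s: 12.5
position: [0.5026, 0.2108, 0.1772]
orientation: [[0.971, 0.238, -0.003], [0.238, -0.971, 0.005], [-0.002, -0.006, -1.0]]
ft_force: [-0.4, -0.9, 0.3]
opening: 0.999
gripper_force: 0.0
top 726 ((491.1061096191406, 33.369300842285156), (95.11547088623047, 66.88385009765625), 13.274147033691406) z 0.0716 tilt deg [-0.2 -0. ] z0 0.0714
plat z 0.0491 ((490.961669921875, 37.605587005615234), (151.12388610839844, 109.81346130371094), 12.959626197814941)
tamper 82 ((499.98114013671875, 213.6783447265625), (16.90090560913086, 25.890228271484375), 57.94508743286133)
side 733 ((487.7856140136719, 38.58818817138672), (96.54446411132812, 64.9825439453125), 12.386201858520508) z 0.0708 tilt deg [ 0.6 -2.4] z0 0.0705
plat z 0.0493 ((488.1995849609375, 39.50741195678711), (152.93890380859375, 116.90263366699219), 13.084895133972168)
tamper 281 ((499.5865478515625, 222.8006134033203), (27.351512908935547, 28.916358947753906), 41.63630676269531)
go [  1.3  -7.9 136.8] turn [-0.33  0.03  0.54] | at [0.5029 0.2105 0.1778] F [1.  0.8 0.6] t 12.6 open 0.999
```

View pics/c6.png

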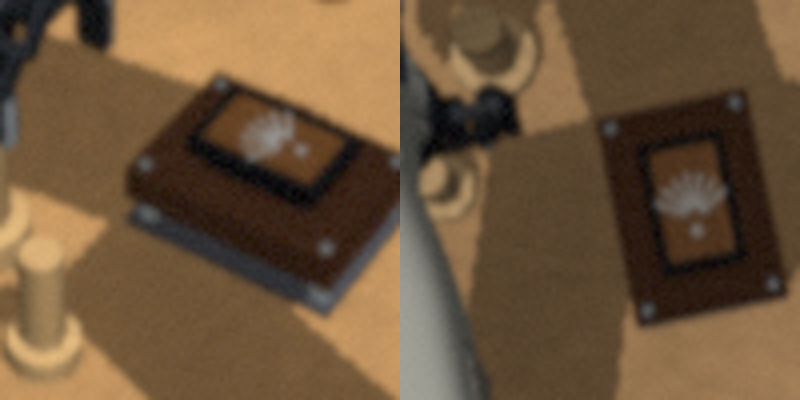

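The cassette rests level and picture side up at the pocket mouth: right half (693,200), top at 71 mm, centred on the jig. The small tamper is at (445,185) there. I check the arm has settled.

```bash
python3 -m handwheel '{"turn":[[0,0,0],[0,0,0]],"xyz":[[0,0,0],[0,0,0]],"hand":[0,0]}'; python3 -c "
from h import *
go(.502,.2196,.041,103.2)"
```

```text
time_s: 12.8
position: [0.503, 0.2109, 0.1782]
orientation: [[0.971, 0.238, -0.001], [0.238, -0.971, 0.006], [0.0, -0.006, -1.0]]
ft_force: [-0.0, 0.2, -0.4]
opening: 0.997
gripper_force: 0.0
go [  1.1  -7.9 137.2] turn [-0.34 -0.01  0.58] | at [0.503  0.2109 0.1782] F [-0.   0.2 -0.4] t 12.8 open 0.997
```

```bash
python3 -m handwheel '{"turn":[[-0.3,0,0.5],[-0.3,0,0.5],[-0.3,0,0.5],[-0.3,0,0.5]],"xyz":[[1,-4,0],[1,-8,0],[1,-8,0],[1,-8,0]],"hand":[0,0,0,0]}'; python3 -c "
from h import *
go(.502,.2196,.04,103.2)"
```

```text
time_s: 13.2
position: [0.5036, 0.2131, 0.178]
orientation: [[0.97, 0.242, -0.002], [0.242, -0.97, 0.006], [-0.0, -0.006, -1.0]]
ft_force: [0.1, -0.2, -0.6]
opening: 1.003
gripper_force: 0.0
go [  0.   -5.8 138.1] turn [-0.36  0.01  0.79] | at [0.5036 0.2131 0.178 ] F [ 0.1 -0.2 -0.6] t 13.2 open 1.003
```

```bash
python3 -c "
from h import *
s=env.sense()
for k in ('joint_positions','joint_velocities','tau','wrist_torque'): print(k,np.round(s[k],3))"
```

```text
joint_positions [ 0.243  0.264 -0.054  1.253  0.006  3.141]
joint_velocities [-0.    -0.001  0.001  0.001  0.001  0.001]
tau [-4.0000e-02 -5.5410e+01  3.3924e+01  1.0000e-03  2.8000e-02  0.0000e+00]
wrist_torque [-0.047 -0.009  0.028]
```

Joint 6 is at its limit. The handle is round, so I unwind the wrist 30° and continue.

```bash
python3 -m handwheel '{"turn":[[0,0,-6],[0,0,-13],[0,0,-20],[0,0,-26],[0,0,-29],[0,0,-29],[0,0,-29]],"xyz":[[0,-2,0],[0,-4,0],[0,-6,0],[0,-6,0],[0,-6,0],[0,-6,0],[0,-6,0]],"hand":[0,0,0,0,0,0,0]}'; python3 -c "
from h import *
go(.502,.2196,.04,133.2)"
```

```text
time_s: 13.9
position: [0.5022, 0.2189, 0.1781]
orientation: [[0.733, 0.681, -0.002], [0.681, -0.733, 0.006], [0.003, -0.005, -1.0]]
ft_force: [-0.9, 0.5, -0.3]
opening: 0.999
gripper_force: 0.0
go [-0.000e+00  1.000e-01  1.381e+02] turn [-0.31 -0.17 -0.32] | at [0.5022 0.2189 0.1781] F [-0.9  0.5 -0.3] t 13.9 open 0.999
```

```bash
python3 -m handwheel '{"turn":[[-0.3,-0.2,0],[-0.3,-0.2,0],[-0.3,-0.2,0],[-0.3,-0.2,0],[-0.3,-0.2,0],[-0.3,-0.2,0],[-0.3,-0.2,0],[-0.3,-0.2,0],[-0.3,-0.2,0]],"xyz":[[0,0,20],[0,0,45],[0,0,75],[0,0,100],[0,0,120],[0,0,132],[0,0,138],[0,0,138],[0,0,138]],"hand":[0,0,0,0,0,0,0,0,0]}'; python3 -m handwheel '{"turn":[[0,0,0],[0,0,0],[0,0,0],[0,0,0],[0,0,0],[0,0,0],[0,0,0]],"xyz":[[0,0,0],[0,0,0],[0,0,0],[0,0,0],[0,0,0],[0,0,0],[0,0,0]],"hand":[0.4,0.6,0.7,0.75,0.8,0.8,0.8]}'
```

```text
time_s: 14.8
position: [0.5025, 0.2198, 0.0408]
orientation: [[0.732, 0.682, 0.001], [0.682, -0.732, 0.0], [0.0, 0.0, -1.0]]
ft_force: [0.4, 0.6, 0.5]
opening: 1.0
gripper_force: 0.0
time_s: 15.5
position: [0.5022, 0.2197, 0.0406]
orientation: [[0.732, 0.682, 0.0], [0.682, -0.732, 0.0], [0.0, 0.0, -1.0]]
ft_force: [-1.0, 0.2, 5.5]
opening: 0.314
gripper_force: 59.1
```

```bash
python3 -m handwheel '{"turn":[[0,0,0],[0,0,0],[0,0,0],[0,0,0],[0,0,0],[0,0,0],[0,0,0],[0,0,0]],"xyz":[[0,0,-5],[0,0,-15],[0,0,-35],[0,0,-65],[0,0,-95],[0,0,-115],[0,0,-115],[0,0,-115]],"hand":[0.8,0.8,0.8,0.8,0.8,0.8,0.8,0.8]}'; python3 -c "
from h import *
go(.4898,.0382,.156,133)"
```

```text
time_s: 16.3
position: [0.5019, 0.2196, 0.155]
orientation: [[0.732, 0.682, -0.0], [0.682, -0.732, -0.0], [-0.0, -0.0, -1.0]]
ft_force: [-0.5, 0.2, -1.9]
opening: 0.306
gripper_force: 59.1
go [-132.6  124.5   -1. ] turn [-0.01  0.01 -0.02] | at [0.5019 0.2196 0.155 ] F [-0.5  0.2 -1.9] t 16.3 open 0.306
```

```bash
python3 -m handwheel '{"turn":[[0,0,0],[0,0,0],[0,0,0],[0,0,0],[0,0,0],[0,0,0],[0,0,0],[0,0,0],[0,0,0],[0,0,0],[0,0,0]],"xyz":[[-13,12,0],[-38,36,0],[-65,61,0],[-92,86,0],[-115,108,0],[-128,120,0],[-132.6,124.5,0],[-132.6,124.5,10],[-132.6,124.5,25],[-132.6,124.5,34],[-132.6,124.5,34]],"hand":[0.8,0.8,0.8,0.8,0.8,0.8,0.8,0.8,0.8,0.8,0.8]}'
python3 - <<'E'
from h import *
go(.4898,.0382,.112,133)
p,d=cap('side')
u,v=w2p('side',[.49,.038,.09]).astype(int)
cv2.imwrite('pics/c7.png',cv2.resize(p[v-50:v+50,u-50:u+50],(600,600),interpolation=2)[:,:,::-1])
W=cloud('side',d); m=(np.hypot(W[...,0]-.49,W[...,1]-.038)<.03)&(W[...,2]>.0785)&(W[...,2]<.093)
print(cv2.minAreaRect(W[m][:,:2].astype(np.float32)*1000))
E
```

```text
time_s: 17.4
position: [0.4888, 0.0391, 0.1192]
orientation: [[0.731, 0.683, -0.004], [0.683, -0.731, 0.0], [-0.003, -0.003, -1.0]]
ft_force: [-0.4, 0.6, -1.7]
opening: 0.311
gripper_force: 59.2
go [0.2 1.4 7.2] turn [-0.16  0.15  0.04] | at [0.4888 0.0391 0.1192] F [-0.4  0.6 -1.7] t 17.4 open 0.311
((483.5521240234375, 48.13201141357422), (42.311302185058594, 34.78661346435547), 24.48086166381836)
```

View pics/c7.png

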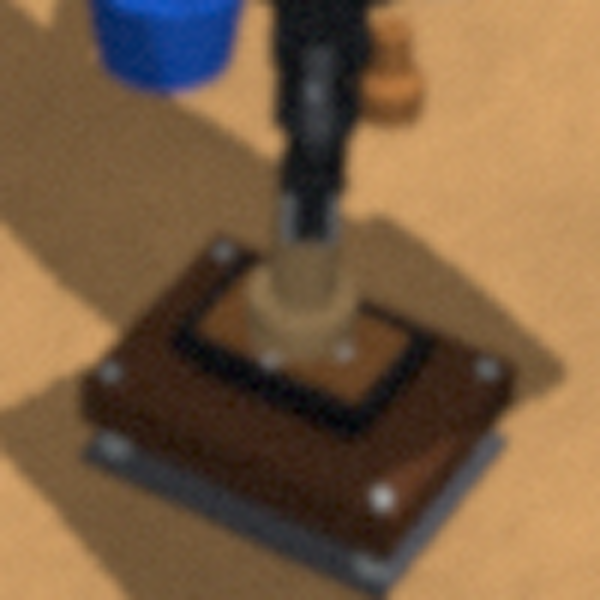

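The foot is centred over the stencil at (303,325) against the cassette centre at about (307,342), still hovering. I start pressing slowly.

```bash
python3 -m handwheel '{"turn":[[-0.2,0.2,0],[-0.2,0.2,0],[-0.2,0.2,0],[-0.2,0.2,0],[-0.2,0.2,0],[-0.2,0.2,0],[-0.2,0.2,0],[-0.2,0.2,0],[-0.2,0.2,0],[-0.2,0.2,0]],"xyz":[[0,1,1],[0,1,3],[0,1,5],[0,1,6],[0,1,7],[0,1,8],[0,1,9],[0,1,10],[0,1,11],[0,1,12]],"hand":[0.8,0.8,0.8,0.8,0.8,0.8,0.8,0.8,0.8,0.8]}'
```

```text
time_s: 18.45
position: [0.4908, 0.0374, 0.1093]
orientation: [[0.732, 0.682, 0.005], [0.682, -0.732, -0.0], [0.003, 0.004, -1.0]]
ft_force: [-0.1, 1.1, 3.6]
opening: 0.309
gripper_force: 59.4
```

```bash
python3 -m handwheel '{"turn":[[0,0,0],[0,0,0],[0,0,0],[0,0,0],[0,0,0],[0,0,0]],"xyz":[[0,0,1],[0,0,2],[0,0,3],[0,0,4],[0,0,5],[0,0,5]],"hand":[0.8,0.8,0.8,0.8,0.8,0.8]}'
```

```text
time_s: 19.05
position: [0.4908, 0.0374, 0.1043]
orientation: [[0.732, 0.682, 0.005], [0.682, -0.732, -0.0], [0.003, 0.004, -1.0]]
ft_force: [-1.1, 0.1, 5.9]
opening: 0.313
gripper_force: 59.7
```

```bash
python3 -m handwheel '{"turn":[[0,0,0],[0,0,0],[0,0,0],[0,0,0],[0,0,0]],"xyz":[[0,0,1],[0,0,2],[0,0,3],[0,0,4],[0,0,4]],"hand":[0.8,0.8,0.8,0.8,0.8]}'
```

```text
time_s: 19.55
position: [0.491, 0.0374, 0.1006]
orientation: [[0.732, 0.682, 0.006], [0.682, -0.732, -0.001], [0.004, 0.004, -1.0]]
ft_force: [-0.8, 1.0, 7.8]
opening: 0.307
gripper_force: 60.0
```

```bash
python3 -m handwheel '{"turn":[[0,0,0],[0,0,0],[0,0,0],[0,0,0]],"xyz":[[0,0,1],[0,0,2],[0,0,3],[0,0,3]],"hand":[0.8,0.8,0.8,0.8]}'
```

```text
time_s: 19.95
position: [0.4906, 0.0374, 0.0971]
orientation: [[0.732, 0.682, 0.004], [0.682, -0.732, -0.0], [0.003, 0.003, -1.0]]
ft_force: [-0.4, 0.8, 4.4]
opening: 0.312
gripper_force: 59.9
```

The force dropped, so it has snapped. I press a bit further to make sure it is fully home.

```bash
python3 -m handwheel '{"turn":[[0,0,0],[0,0,0],[0,0,0],[0,0,0],[0,0,0],[0,0,0]],"xyz":[[0,0,1],[0,0,2],[0,0,3],[0,0,4],[0,0,5],[0,0,5]],"hand":[0.8,0.8,0.8,0.8,0.8,0.8]}'
```

```text
time_s: 20.55
position: [0.4908, 0.0375, 0.0925]
orientation: [[0.732, 0.682, 0.005], [0.682, -0.732, -0.0], [0.003, 0.004, -1.0]]
ft_force: [-0.9, 0.7, 8.2]
opening: 0.314
gripper_force: 60.3
```

```bash
python3 -m handwheel '{"turn":[[0,0,0],[0,0,0],[0,0,0],[0,0,0],[0,0,0]],"xyz":[[0,0,1],[0,0,2],[0,0,3],[0,0,4],[0,0,4]],"hand":[0.8,0.8,0.8,0.8,0.8]}'
```

```text
time_s: 21.05
position: [0.4909, 0.0375, 0.0888]
orientation: [[0.732, 0.682, 0.005], [0.682, -0.732, -0.0], [0.004, 0.004, -1.0]]
ft_force: [-1.6, 1.1, 11.6]
opening: 0.313
gripper_force: 60.7
```

Now I lift off and check the seating.

```bash
python3 -m handwheel '{"turn":[[0,0,0],[0,0,0],[0,0,0],[0,0,0],[0,0,0],[0,0,0],[0,0,0],[0,0,0],[0,0,0],[0,0,0],[0,0,0],[0,0,0]],"xyz":[[0,0,-2],[0,0,-4],[0,0,-7],[0,0,-10],[0,0,-13],[0,0,-17],[0,0,-22],[0,0,-35],[0,0,-50],[0,0,-62],[0,0,-67],[0,0,-67]],"hand":[0.8,0.8,0.8,0.8,0.8,0.8,0.8,0.8,0.8,0.8,0.8,0.8]}'; python3 -c "
from h import *
go(.502,.2196,.156,133)"
```

```text
time_s: 22.25
position: [0.4906, 0.0374, 0.1557]
orientation: [[0.732, 0.682, 0.005], [0.682, -0.732, -0.0], [0.004, 0.004, -1.0]]
ft_force: [-0.5, 0.1, -1.8]
opening: 0.308
gripper_force: 59.1
go [ 132.5 -125.5   -0.4] turn [ 0.23 -0.21 -0.02] | at [0.4906 0.0374 0.1557] F [-0.5  0.1 -1.8] t 22.25 open 0.308
```

```bash
python3 -m handwheel '{"turn":[[0.2,-0.2,0],[0.2,-0.2,0],[0.2,-0.2,0],[0.2,-0.2,0],[0.2,-0.2,0],[0.2,-0.2,0],[0.2,-0.2,0],[0.2,-0.2,0],[0.2,-0.2,0]],"xyz":[[13,-12,0],[38,-36,0],[65,-61,0],[92,-87,0],[115,-109,0],[128,-121,0],[132.5,-125.5,0],[132.5,-125.5,0],[132.5,-125.5,0]],"hand":[0.8,0.8,0.8,0.8,0.8,0.8,0.8,0.8,0.8]}'
python3 - <<'E'
from h import *
a=np.radians(13.1); R=np.array([[np.cos(a),-np.sin(a)],[np.sin(a),np.cos(a)]])
for n in ['top','side']:
  p,d=cap(n); W=cloud(n,d)
  q=(W[...,:2]-[.49,.038])@R*1000; Z=W[...,2]*1000
  c=(abs(q[...,0])<38)&(abs(q[...,1])<22)&(Z>30)&(Z<90)
  z=np.c_[q[c],np.ones(c.sum())]; k=np.linalg.lstsq(z,Z[c],rcond=None)[0]
  pl=(abs(q[...,0])<72)&(abs(q[...,1])<52)&((abs(q[...,0])>54)|(abs(q[...,1])>40))&(Z>30)&(Z<70)
  print(n,'cass z',np.median(Z[c]).round(1),'tilt',np.degrees(k[:2]).round(2),'platen',np.median(Z[pl]).round(1), 'ends',[np.median(Z[c&(s*q[...,0]>25)]).round(1) for s in(1,-1)])
  u,v=w2p(n,[.49,.1,.06]).astype(int); globals()[n]=cv2.resize(p[v-50:v+50,u-50:u+50],(400,400),interpolation=2)
cv2.imwrite('pics/c8.png',np.hstack([side,top])[:,:,::-1])
go(.502,.2196,.042,133)
E
```

```text
time_s: 23.15
position: [0.5015, 0.2188, 0.1547]
orientation: [[0.732, 0.681, -0.001], [0.681, -0.732, -0.001], [-0.001, -0.0, -1.0]]
ft_force: [1.2, -0.7, -2.3]
opening: 0.308
gripper_force: 59.3
top cass z 61.9 tilt [0.05 1.47] platen 49.4 ends [np.float64(62.2), np.float64(61.5)]
side cass z 62.0 tilt [-0.    0.17] platen 49.5 ends [np.float64(62.2), np.float64(62.0)]
go [  1.   -0.5 113. ] turn [-0.01  0.05 -0.09] | at [0.5017 0.2186 0.155 ] F [-0.5  0.4 -0.8] t 23.25 open 0.31
```

View pics/c8.png

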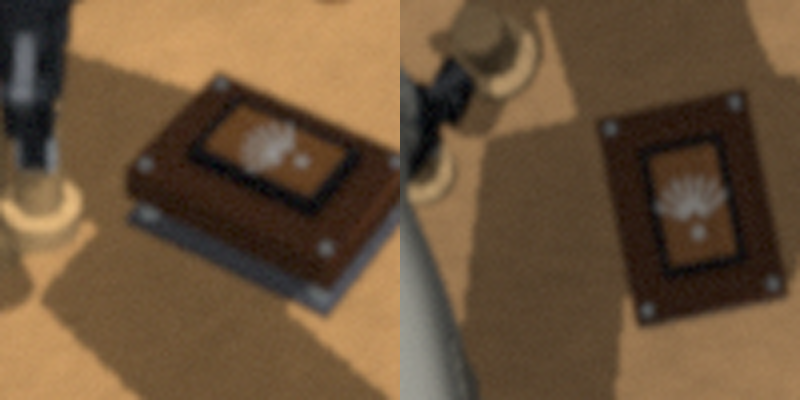

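Seated fully: cassette top at 62.0 mm, level, 12.5 mm over the platen top at 49.5, so the collar is flat on the wood. Now I stand the tamper back in its place.

```bash
python3 -m handwheel '{"turn":[[0,0,0],[0,0,0],[0,0,0],[0,0,0],[0,0,0],[0,0,0],[0,0,0],[0,0,0],[0,0,0],[0,0,0]],"xyz":[[0,0,15],[0,0,40],[0,0,65],[0,0,88],[0,0,102],[0,0,108],[0,0,111],[0,0,112.5],[0,0,113.5],[0,0,113.5]],"hand":[0.8,0.8,0.8,0.8,0.8,0.8,0.8,0.8,0.8,0.8]}'
```

```text
time_s: 24.25
position: [0.5019, 0.2196, 0.0421]
orientation: [[0.732, 0.682, 0.0], [0.682, -0.732, 0.0], [0.0, 0.0, -1.0]]
ft_force: [0.2, 0.4, -1.9]
opening: 0.311
gripper_force: 59.3
```

```bash
python3 -m handwheel '{"turn":[[0,0,0],[0,0,0],[0,0,0],[0,0,0]],"xyz":[[0,0,0.5],[0,0,1.2],[0,0,1.8],[0,0,1.8]],"hand":[0.8,0.8,0.8,0.8]}'
```

```text
time_s: 24.65
position: [0.5019, 0.2197, 0.0406]
orientation: [[0.732, 0.682, 0.0], [0.682, -0.732, 0.0], [0.0, 0.0, -1.0]]
ft_force: [-2.3, -1.5, 5.9]
opening: 0.315
gripper_force: 60.3
```

Contact with the bench. I release and rise.

```bash
python3 -m handwheel '{"turn":[[0,0,0],[0,0,0],[0,0,0],[0,0,0],[0,0,0],[0,0,0],[0,0,0],[0,0,0],[0,0,0],[0,0,0],[0,0,0],[0,0,0]],"xyz":[[0,0,0],[0,0,0],[0,0,0],[0,0,0],[0,0,0],[0,0,-8],[0,0,-25],[0,0,-55],[0,0,-95],[0,0,-130],[0,0,-140],[0,0,-140]],"hand":[0.6,0.4,0.2,0,0,0,0,0,0,0,0,0]}'
python3 - <<'E'
from h import *
for n in ['side','top']:
  p,d=cap(n); W=cloud(n,d)
  m=(np.hypot(W[...,0]-.502,W[...,1]-.22)<.035)&(W[...,2]>.03)&(W[...,2]<.1)
  if m.sum(): print(n,np.percentile(W[m][:,2],98).round(4),cv2.minAreaRect(W[m][:,:2].astype(np.float32)*1000))
u,v=w2p('side',[.5,.13,.06]).astype(int)
p,_=env.capture('side'); cv2.imwrite('pics/c9.png',cv2.resize(p[v-90:v+90,u-120:u+120],(800,600),interpolation=2)[:,:,::-1])
E
```

```text
time_s: 25.85
position: [0.5025, 0.2198, 0.1817]
orientation: [[0.732, 0.682, 0.003], [0.682, -0.732, 0.001], [0.003, 0.002, -1.0]]
ft_force: [0.4, -0.6, -1.3]
opening: 1.0
gripper_force: 0.0
side 0.0935 ((499.984375, 222.1399688720703), (27.824098587036133, 28.09280776977539), 47.57707977294922)
top 0.0972 ((502.18072509765625, 218.06626892089844), (24.855684280395508, 25.728849411010742), 47.296443939208984)
```

View pics/c9.png

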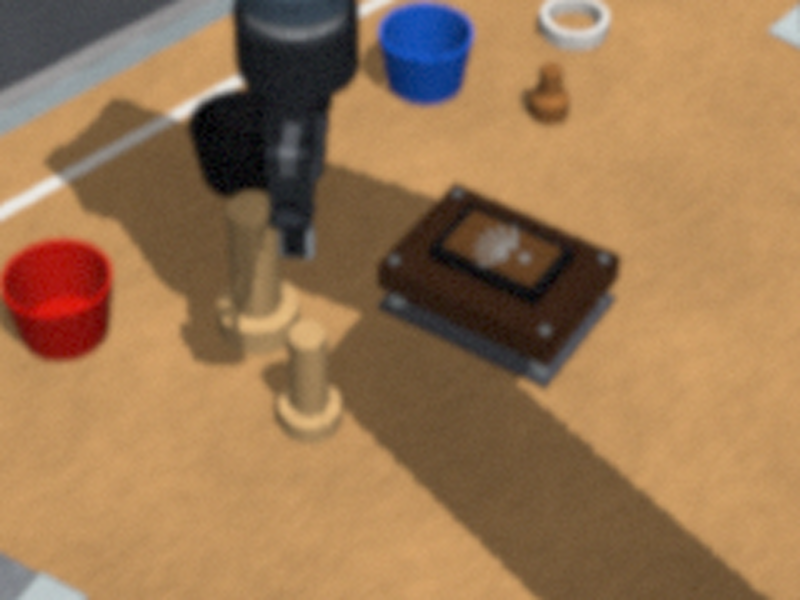

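The tamper stands upright at (308,380), the gripper is clear above it, the cassette is seated at (503,250), and the bystanders in view (pots, tape, dauber) are where they were. Handing in.

```bash
python3 -c "
from bench import env
print(env.sign_off())"
```

```text
the job is handed in; nothing more can be done
None
```

The job is handed in: the cassette is snapped home picture side up with its collar flat on the wood, pressed with the tamper at no more than about 13 N in the readings I took, and the tamper is standing upright on the bench again; my first grasp missed the cassette and briefly pushed down with about 29 N, but it stayed in place.

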